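# Sweep the offcuts off the wood-burning board into its catch tray

## Task

Clear the work board: with the fingertips, sweep the three bare wooden offcuts (slat end, round plug and L-shaped corner piece) across the board and over its edge into the blue catch tray alongside. Slide them only, do not pick any of them up, and leave the burnt-pattern medallion, the sanding block, the wax tin and the pen rest undisturbed where they are.

Things in the scene. Friction and masses are not known exactly. Their poses are not given: they have to be found in the camera images.
- board: Fixed dark wooden board with a blue catch tray built onto its +y side. Origin at table level, z up; place and yaw (up to 0.4 rad) vary. Board: x -150 to 150, y -150 to its sweeping edge at 100, flat top at z = 24. Offcuts and medallion lie in four lanes (x about -99, -33, 33, 99; y between -40 and 40), one in each, in any order, each lane free to the tray.
- sweep_edge (a point): Middle of the board's edge over which the offcuts fall into the tray, at the height of the board's top. This point's axes are those of the board: the edge runs 300 mm along x, the tray is on the +y side.
- tray_floor (a point): Centre of the floor of the open-topped tray, 4 mm above the table, 40 mm beyond the board's edge; axes as the board. Tray: from the edge (board y = 100) to y = 185, inside 290 mm along x by 80 mm wide; side and outer walls 5 mm thick, rims level with the board's top. Nothing stands along the edge between board and tray.
- slat_end: Loose bare pale-wood offcut, a plain rectangular block 38 mm (its x) by 24 mm (y) by 14 mm high, about 11 to 21 g. Origin at the centre of its underside. Starts flat on the board at any yaw.
- round_plug: Loose bare pale-wood disc, 30 mm diameter, 14 mm high, plain on top, about 10 to 20 g. Origin at the centre of its underside. Starts flat on the board.
- corner_offcut: Loose bare pale-wood L-shaped piece, 14 mm high, about 11 to 21 g: one arm 34 mm (x from -17 to 17) by 14 mm (y from -15 to -1), the other 14 mm (x from -17 to -3) reaching up to y = 15. Origin at the centre of its 34 by 30 mm outline, on its underside. Starts flat on the board at any yaw.
- medallion: Finished round pale-wood medallion with a wide dark burnt ring and six dark strokes on top, 40 mm diameter, 8 mm high, 30 g, loose, flat on the board. Must stay where it is. Origin at the centre of its underside.
- sanding_block: Green sanding block with a black rubber sole, 60 mm (x) by 24 mm (y) by 24 mm high, loose, on the board along the side away from the tray. Must stay where it is. Origin at the centre of its underside.
- wax_tin: Round aluminium tin with a brass-coloured lid, 58 mm diameter, 30 mm high, loose on the table beyond the tray. Must stay where it is. Origin at the centre of its underside.
- pen_rest: Wooden rest with a cork-gripped burning pen fixed on it, 150 mm (x) by 50 mm (y) by 50 mm high, loose on the table on the board's side away from the tray. Must stay where it is. Origin at the centre of its underside.

How it is judged:
By the outcome, as a careful person would: the job done as asked, in the order asked, and still so for the second after the job is handed in, with the robot touching nothing.
It also fails if it takes over 58 s, if anything falls off the work surface, if the arm or the gripper's body presses on something with over 40 N, if the wrist force passes 120 N, or if a joint passes its speed limit or range.

## Robot

A 7-joint arm with a two-finger parallel gripper is mounted at the origin on the work surface. World frame = base frame: x ahead of the robot, y to its left, z up, the work surface at z = 0. Lengths are in m, angles in degrees, forces in N, time in s.
With the tool pointing down it reaches from about 0.35 to 0.9 m from the base axis. Payload 7.2 kg.
Tool frame: the origin (TCP) lies on the centre line of the jaws, within the pads' length; the fingertips stand 17 mm ahead of it and the grasp point (between the pads) lies 2 mm behind it; z points along the fingers, y is the direction in which the jaws open and shut (so a half turn about z gives the same grasp; the last joint's range is limited). The gripper opens to 85 mm and grips with 20 to 120 N. Pads are 22 mm wide; open, the fingers measure 114 mm over their backs; the gripper's body (76 mm by 85 mm) begins 54 mm behind the grasp point. The pads swing forward as they close: fully open they stand 13 mm farther back than shut.
Start: joints at [-77.934, 23.554, -0.728, 91.456, 0.321, 64.991, -4.71], TCP at [0.172, 0.601, 0.248] pointing down, gripper open.
Joint ranges: [-169.25, 169.25], [-16.82, 113.86], [-84.01, 82.57], [7.8, 145.47], [-59.2, 239.2], [7.22, 106.19], [-163.78, 163.78]. Speed limits (degrees/s): [136.94, 136.94, 172.46, 172.46, 180, 180, 180].

## Interface

Orientations are given as a 3x3 rotation matrix whose columns are the frame's x, y, z axes.
In Python, from bench import env gives the robot as it stands.
- The arm moves only by the tool servo_tool, never from a script. Its argument "rows" is a list of rows, each a list of 3 entries, a list of its own where there are three numbers: the turn, a rotation vector about the tool's x, y, z in degrees, then the shift along the tool's x, y, z in mm, then the opening, from 0 (shut) to 1 (fully open). A call has 1 to 12 rows; each row is the pose to reach, as a shift and turn from the pose measured when the call began, along the tool's axes at that moment; what a row does not reach only later rows make up. A row lasts 1/8 s, in which the tool goes at most 62.5 mm and 10.7 degrees, less where a joint would pass 70% of its speed; a pose out of reach is approached as far as the arm can. A call with a gripper value outside its range is refused whole. The fingers move at their own pace and stop on an object; "squeeze" is the grip in N (left out, the last holds). Time passes only in rows, so rows that repeat a pose let the fingers close. It gives the time, the measured TCP pose, the force and the opening at its end, in the units of the state.
- env.state(): the state, without advancing time (a new reading comes with each control period).
- env.capture(name): name is "side" or "top" or "wrist"; returns a dict with "img" (384x512x3 uint8, blue, green, red), "K" (3x3 intrinsics, pixels), "dist_coeffs" ([k1, k2, p1, p2, k3] as OpenCV has them; the pictures are not rectified), "R" (3x3) and "t" (3): a world point X has camera coordinates R X + t. Camera axes: x right, y down, z forward; pixel columns grow to the right and rows downward; lengths in m; the calibration is good to about 2 mm. A picture is of the moment at which its call begins. There is no depth.
- env.hand_in(): hands the job in, once; it reports no verdict.
The state is a dict: "t": time; "joint_pos": joint angles; "dq": joint speeds; "joint_torque": joint torques, N m; "position": TCP position; "eef_rot": TCP orientation; "force": force on the tool from outside, world axes, zero at the start; "ft_torque": the same for the moment, N m; "gripper_width": finger opening in m.
Only numpy, scipy, OpenCV 4.12 (cv2) and the standard library are available. Lean on these libraries where they do the work, as an engineer would, in place of code of your own. Each camera call takes 0.05 s, during which the arm holds its last target.

## Working session

There is one attempt and no reset: what is moved stays moved. The work goes in short steps, Python scripts to look and compute and a tool call to move; the robot and the scene stay as the last step left them, time stands still between calls to the robot, and variables do not carry over. Pictures are saved under pics/ and viewed, and the job is handed in when it is done.

Besides the shell and the picture viewer there is one more tool, called after ">>>" as a command line: name --argument value ..., lists and objects as JSON in quotes. servo_tool: Moves the arm, as the interface text tells. Its arguments: {"type":"object","properties":{"rows":{"type":"array"},"squeeze":{"type":"number"}},"required":["rows"]}

```bash
ls; mkdir -p pics; python3 - <<'E'
from bench import env
import cv2,pickle
s=env.state();print(s)
for n in ["top","side","wrist"]:
    c=env.capture(n);cv2.imwrite(f"pics/{n}0.png",c["img"]);pickle.dump(c,open(f"{n}0.pkl","wb"));print(n,c["K"],c["dist_coeffs"],c["R"],c["t"])
E
```

```text
pics
{'t': 0.0, 'joint_pos': array([-77.93342406,  23.60060965,  -0.72899525,  91.50295191,
         0.31972498,  64.99070303,  -4.70813541]), 'dq': array([-0.02417974,  0.11236086, -0.07817261,  0.00817835, -0.08857609,
       -0.00405169,  0.07510957]), 'joint_torque': array([-6.45803702e-04, -6.00616336e+01,  6.82123359e-01, -2.99408805e+01,
        1.38933398e-02,  1.03075083e-02, -7.93941808e-06]), 'position': array([0.17190074, 0.60041493, 0.24745438]), 'eef_rot': array([[-9.61400877e-01,  2.75151282e-01, -3.54123605e-04],
       [ 2.75151495e-01,  9.61399599e-01, -1.57053627e-03],
       [-9.16807757e-05, -1.60735258e-03, -9.99998704e-01]]), 'force': array([ 0.26646723, -0.4581517 ,  0.23332607]), 'ft_torque': array([-0.03765989,  0.00745698,  0.00288131]), 'gripper_width': 0.08537170554550372}
top [[395.43933248   0.         254.69461251]
 [  0.         395.43933248 193.07756132]
 [  0.           0.           1.        ]] [0.02338326 0.         0.         0.         0.        ] [[ 0.00994882 -0.99994854 -0.00198614]
 [-0.98680792 -0.00949707 -0.16161665]
 [ 0.16158947  0.00356783 -0.98685162]] [-0.02994777  0.60056876  0.75582139]
side [[381.73249647   0.         255.8665564 ]
 [  0.         381.73249647 192.20187645]
 [  0.           0.           1.        ]] [-0.12448364  0.          0.          0.          0.        ] [[ 0.85252264 -0.52242902 -0.01652458]
 [-0.36789637 -0.57729219 -0.72896227]
 [ 0.37129153  0.62753618 -0.6843544 ]] [-0.51389298  0.25253119  0.67472016]
wrist [[307.36276175   0.         259.41688165]
 [  0.         307.36276175 189.06344379]
 [  0.           0.           1.        ]] [-0.00355836  0.          0.          0.          0.        ] [[ 0.27501947  0.96143652 -0.00202668]
 [ 0.92037494 -0.26266314  0.28968611]
 [ 0.27798247 -0.08153462 -0.95711956]] [-0.62388822 -0.03869648  0.37845143]
```

View pics/top0.png

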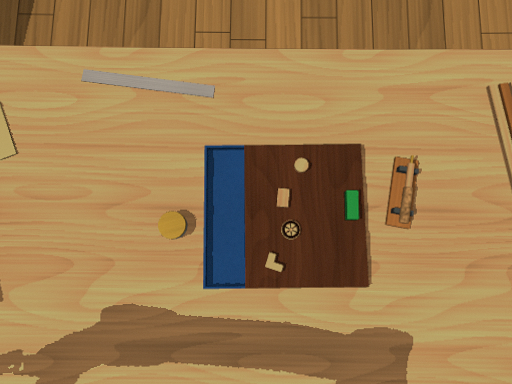

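View pics/side0.png

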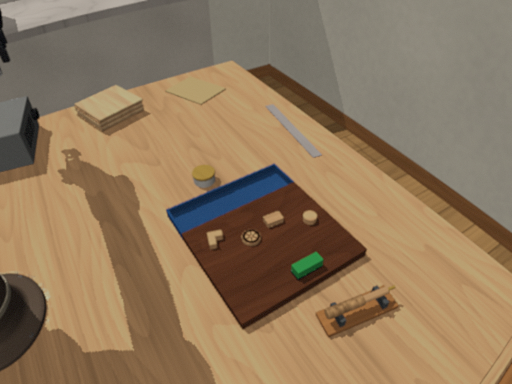

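View pics/wrist0.png

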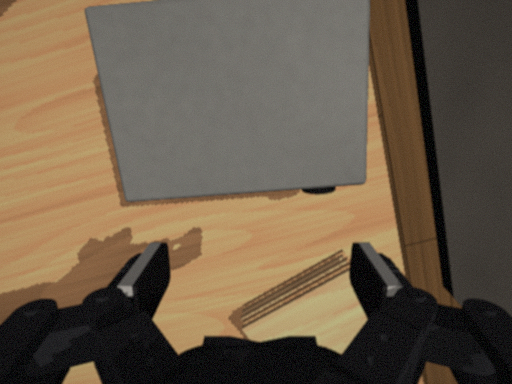

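The top view shows the tray on the left (world +y, cols 205–245). The plug is at (301,165), the slat at (284,198), the medallion at (291,230), the L at (274,262) and the block at (352,205). The side view shows the same layout.

```bash
cat > h.py <<'E'
import numpy as np,cv2,pickle
def load(n): return pickle.load(open(n+".pkl","rb"))
def ray(c,uv):
    p=cv2.undistortPoints(np.array(uv,float).reshape(-1,1,2),c["K"],np.array(c["dist_coeffs"])).reshape(-1,2)
    d=np.c_[p,np.ones(len(p))]@c["R"]; o=-c["R"].T@c["t"]
    return o,d
def onplane(c,uv,z):
    o,d=ray(c,uv); return o+d*((z-o[2])/d[:,2])[:,None]
def tri(c1,u1,c2,u2):
    o1,d1=ray(c1,u1);o2,d2=ray(c2,u2);out=[]
    for a,b in zip(d1,d2):
        s=np.linalg.lstsq(np.c_[a,-b],o2-o1,rcond=None)[0]
        p,q=o1+a*s[0],o2+b*s[1]; out.append(np.r_[(p+q)/2,np.linalg.norm(p-q)])
    return np.array(out)
E
python3 - <<'E'
from h import *
np.set_printoptions(precision=4,suppress=True)
for n in ["top0","side0"]:
    c=load(n);im=c["img"];hsv=cv2.cvtColor(im,cv2.COLOR_BGR2HSV)
    H,S,V=[hsv[...,i].astype(int) for i in range(3)]
    blue=((H>95)&(H<125)&(S>120)).astype(np.uint8)
    green=((H>50)&(H<80)&(S>120)).astype(np.uint8)
    dark=((V<100)).astype(np.uint8)
    roi=np.zeros(V.shape,np.uint8)
    cv2.fillPoly(roi,[np.array([[246,147],[360,147],[366,286],[246,286]] if n=="top0" else [[185,236],[285,185],[360,250],[245,318]])],1)
    pale=((V>130)&(H<30)).astype(np.uint8)*roi
    for nm,m in [("blue",blue),("green",green),("pale",pale)]:
        k=cv2.findContours(m,cv2.RETR_EXTERNAL,cv2.CHAIN_APPROX_NONE)[0]
        for q in k:
            if cv2.contourArea(q)>25:
                mo=cv2.moments(q);print(n,nm,cv2.contourArea(q),[round(mo['m10']/mo['m00'],1),round(mo['m01']/mo['m00'],1)],cv2.minAreaRect(q), )
    x0,y0,x1,y1=(195,135,375,295) if n=="top0" else (160,155,370,335)
    cv2.imwrite(f"pics/{n}_z.png",cv2.resize(im[y0:y1,x0:x1],None,fx=4,fy=4,interpolation=cv2.INTER_CUBIC)[:600,:800])
E
```

```text
top0 blue 5502.0 [224.1, 217.4] ((224.0, 216.5), (141.0, 40.0), 90.0)
top0 green 374.5 [351.5, 204.6] ((351.5, 204.5), (29.0, 13.0), 90.0)
top0 pale 155.0 [272.8, 263.1] ((274.7000427246094, 261.8999938964844), (17.076295852661133, 15.17893123626709), 18.43494987487793)
top0 pale 56.5 [290.7, 229.2] ((290.5, 229.5), (11.0, 11.0), 90.0)
top0 pale 181.0 [282.4, 197.1] ((282.5, 197.0), (18.0, 11.0), 90.0)
top0 pale 136.0 [300.8, 164.5] ((300.5, 164.5), (13.0, 13.0), 90.0)
side0 blue 2887.0 [226.5, 197.9] ((229.34927368164062, 196.0684814453125), (26.40062713623047, 126.54093933105469), 65.55604553222656)
side0 green 449.5 [306.8, 264.9] ((306.9056701660156, 264.8302001953125), (15.929086685180664, 33.023719787597656), 60.945396423339844)
side0 pale 68.5 [250.7, 235.7] ((250.5, 235.5), (11.0, 9.0), 0.0)
side0 pale 130.0 [213.1, 236.2] ((214.923095703125, 237.11538696289062), (13.924245834350586, 15.493175506591797), 78.69007110595703)
side0 pale 137.5 [272.8, 216.9] ((272.6723937988281, 216.93101501464844), (9.284767150878906, 18.012449264526367), 68.19859313964844)
side0 pale 110.5 [309.5, 215.2] ((309.5, 215.0), (10.0, 13.0), 90.0)
```

```bash
python3 - <<'E'
from h import *
for n,(x0,y0,x1,y1) in {"top0":(197,140,375,292),"side0":(160,160,370,325)}.items():
    cv2.imwrite(f"pics/{n}_zz.png",cv2.resize(load(n)["img"][y0:y1,x0:x1],None,fx=3.6,fy=3.6,interpolation=cv2.INTER_CUBIC))
E
```

```text
(no output)
```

View pics/top0_zz.png

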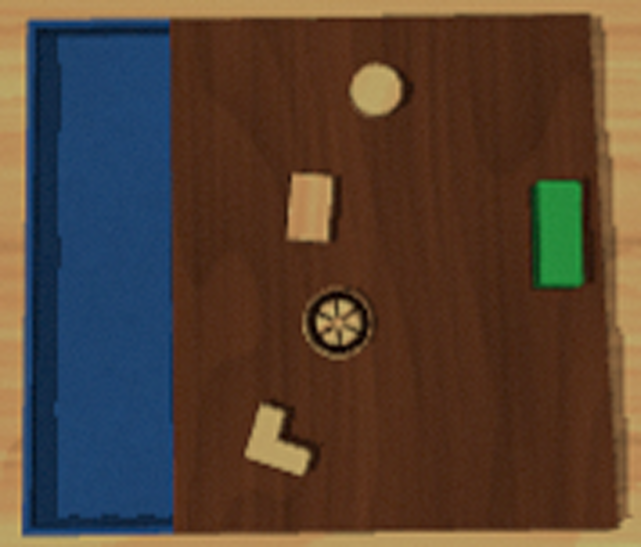

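View pics/side0_zz.png

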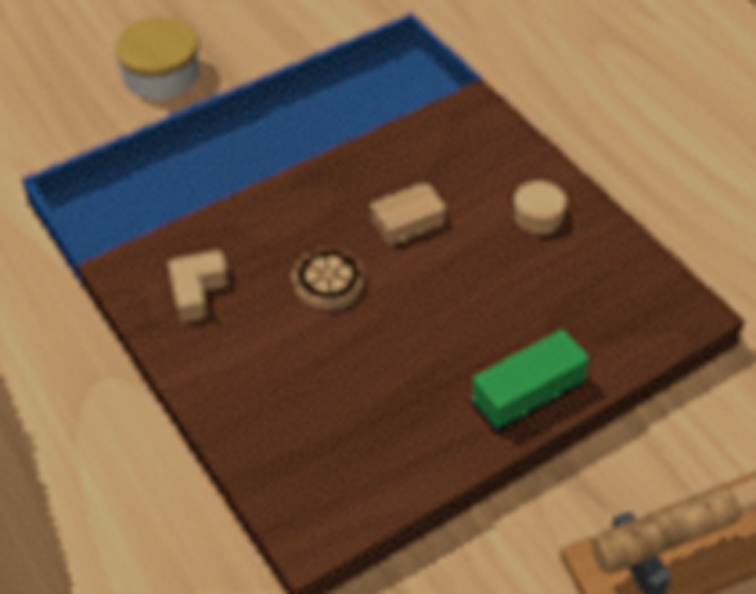

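```bash
python3 - <<'E'
from h import *
np.set_printoptions(precision=4,suppress=True)
T=load("top0");S=load("side0")
tz=lambda a:(np.array(a)+.5)/3.6-.5+[197,140]
sz=lambda a:(np.array(a)+.5)/3.6-.5+[160,160]
P=["edge_lo","edge_hi","far_hi","far_lo"]
t=tz([[172,530],[171,20],[592,15],[615,527]]);s=sz([[80,265],[478,82],[742,322],[292,592]])
print("corners",tri(T,t,S,s))
c=onplane(T,t,.024)[:,:2];print(c);c2=onplane(S,s,.024)[:,:2];print("side",c2)
# objects tops
t2=tz([[375,89],[310,206],[338,323],[558,234]]);s2=sz([[540,199],[408,205],[328,272],[530,365]])
print("tops plug slat med block",tri(T,t2,S,s2))
# board frame: x-axis along edge with y (+tray)=+world y; lanes
for nm,c in [("top",c),("side",c2)]:
  # fit yaw w/ known rect 300x250
  m=np.array([[-150,100],[150,100],[150,-150],[-150,-150]])/1000
  mm=m-m.mean(0);cc=c-c.mean(0)
  yaw=np.arctan2((mm[:,0]*cc[:,1]-mm[:,1]*cc[:,0]).sum(),(mm*cc).sum())
  R=np.array([[np.cos(yaw),-np.sin(yaw)],[np.sin(yaw),np.cos(yaw)]])
  o=c.mean(0)-R@m.mean(0);print(nm,"yaw",np.degrees(yaw),"origin",o,"res",(m@R.T+o-c)*1e3)
  for q,z in zip([0,1,2,3],[.038,.038,.032,.048]):
    w=onplane(T,t2[q:q+1],z)[0,:2];w2=onplane(S,s2[q:q+1],z)[0,:2]
    print(q,w,w2,"board",((w-o)@R)*1e3,((w2-o)@R)*1e3)
  L=tz([[262,401],[287,408],[280,438],[315,452],[303,476],[245,457]])
  w=onplane(T,L,.038)[:,:2];print("L",w,"\n",((w-o)@R)*1e3)
  L=sz([[168,262],[220,250],[226,270],[202,278],[203,304],[183,308]])
  w=onplane(S,L,.038)[:,:2];print("Lside",w,"\n",((w-o)@R)*1e3)
  L=tz([[293,171],[334,175],[329,242],[287,238]])
  w=onplane(T,L,.038)[:,:2];print("slat",((w-o)@R)*1e3)
E
```

```text
corners [[ 0.4136 -0.0053  0.0215  0.0016]
 [ 0.7082  0.0001  0.0218  0.002 ]
 [ 0.7128 -0.2495  0.0259  0.0009]
 [ 0.4171 -0.2536  0.0211  0.0004]]
[[ 0.413  -0.0052]
 [ 0.7085 -0.0004]
 [ 0.7138 -0.2502]
 [ 0.4175 -0.2529]]
side [[ 0.4138 -0.0078]
 [ 0.7056 -0.0017]
 [ 0.7137 -0.2484]
 [ 0.4162 -0.255 ]]
tops plug slat med block [[ 0.6649 -0.12    0.0384  0.0017]
 [ 0.5956 -0.082   0.0389  0.0011]
 [ 0.5298 -0.0982  0.0349  0.002 ]
 [ 0.5802 -0.2207  0.0493  0.0026]]
top yaw 0.8878721315903896 origin [ 0.5628 -0.1022] res [[-1.7223  0.6547]
 [ 2.7019  0.5071]
 [ 1.3449  0.387 ]
 [-2.3245 -1.5488]]
0 [ 0.6642 -0.1196] [ 0.6661 -0.1199] board [101.1547 -19.0152] [103.0099 -19.3163]
1 [ 0.5953 -0.0819] [ 0.5967 -0.0815] board [32.7894 19.7897] [34.2056 20.1443]
2 [ 0.5291 -0.0981] [ 0.5319 -0.0963] board [-33.6502   4.6148] [-30.7451   6.322 ]
3 [ 0.5792 -0.2204] [ 0.5822 -0.2204] board [  14.5281 -118.5241] [  17.5405 -118.5151]
L [[ 0.4847 -0.0548]
 [ 0.481  -0.0688]
 [ 0.4644 -0.0649]
 [ 0.457  -0.0844]
 [ 0.4438 -0.0777]
 [ 0.4538 -0.0455]] 
 [[ -77.3585   48.5254]
 [ -81.2979   3
[... 812 characters left out ...]
676   7.547]
3 [ 0.5792 -0.2204] [ 0.5822 -0.2204] board [  14.86  -117.564] [  17.8724 -117.5727]
L [[ 0.4847 -0.0548]
 [ 0.481  -0.0688]
 [ 0.4644 -0.0649]
 [ 0.457  -0.0844]
 [ 0.4438 -0.0777]
 [ 0.4538 -0.0455]] 
 [[ -76.0396   50.0246]
 [ -80.0611   36.1293]
 [ -96.5108   40.3669]
 [-104.3789   21.0742]
 [-117.3705   28.0371]
 [-106.6798   60.0128]]
Lside [[ 0.4552 -0.0452]
 [ 0.485  -0.053 ]
 [ 0.4808 -0.0684]
 [ 0.4664 -0.0664]
 [ 0.4581 -0.0836]
 [ 0.4473 -0.0802]] 
 [[-105.3151   60.305 ]
 [ -75.7007   51.8093]
 [ -80.2069   36.5791]
 [ -94.5901   38.8926]
 [-103.1981   21.8446]
 [-113.9642   25.4691]]
slat [[54.3809 29.9317]
 [51.7707  6.4611]
 [13.073  10.3015]
 [15.6461 34.164 ]]
```

Measurements agree to about 2 mm. Tops triangulate to about 0.038 m and the board to about 0.023 m. The board yaw is about 1° and its edge lies near y = -0.003. I'll travel towards a point behind the plug, turning so the fingertips lie across the lanes.

>>> servo_tool --rows '[[[0,0,6],[-45,-39,7],0.12],[[0,0,12],[-90,-78,13],0.12],[[0,0,18],[-136,-118,19],0.12],[[0,0,24],[-182,-157,26],0.12],[[0,0,30],[-227,-196,32],0.12],[[0,0,36],[-272,-236,38],0.12],[[0,0,42],[-318,-275,45],0.12],[[0,0,49],[-363,-314,52],0.12],[[0,0,55],[-409,-354,58],0.12],[[0,0,61],[-454,-393,64],0.12],[[0,0,67],[-500,-432,71],0.12],[[0,0,73],[-545,-472,78],0.12]]' --squeeze 30

```text
t: 1.65
position: [0.5669, -0.0048, 0.17]
eef_rot: [[-0.015, 1.0, -0.0], [1.0, 0.015, -0.001], [-0.001, -0.0, -1.0]]
force: [0.8, 2.2, 0.0]
gripper_width: 0.0103
```

>>> servo_tool --rows '[[[0,0,0],[-40,25,5],0.12],[[0,0,0],[-80,50,15],0.12],[[0,0,0],[-120,75,30],0.12],[[0,0,0],[-154,96,50],0.12],[[0,0,0],[-154,96,60],0.12],[[0,0,0],[-154,96,60],0.12]]'

```text
t: 2.4
position: [0.6642, -0.1565, 0.1087]
eef_rot: [[-0.015, 1.0, -0.003], [1.0, 0.015, 0.0], [0.0, -0.003, -1.0]]
force: [0.4, 1.1, 0.9]
gripper_width: 0.0104
```

```bash
python3 - <<'E'
from bench import env
import cv2,pickle
print(env.state()["position"],env.state()["force"])
for n in ["top","wrist"]:
    c=env.capture(n);cv2.imwrite(f"pics/{n}1.png",c["img"]);pickle.dump(c,open(f"{n}1.pkl","wb"))
E
```

```text
[ 0.66420834 -0.15651096  0.10871543] [0.41727233 1.06978219 0.94685797]
```

View pics/wrist1.png

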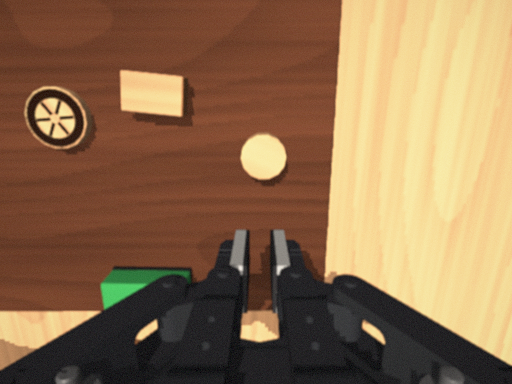

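View pics/top1.png

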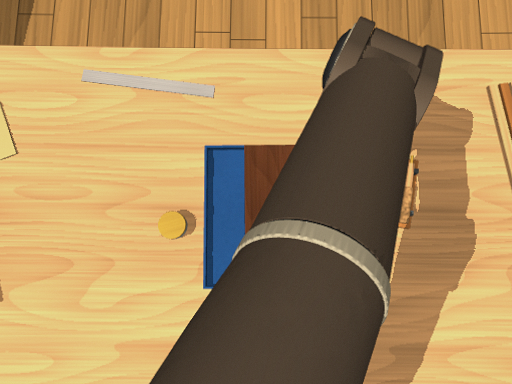

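The wrist view shows the plug at (263,157), straight ahead of the fingers (cols 235–287), with the block clear on the left. I'll check the positions against the top view.

```bash
python3 - <<'E'
from h import *
np.set_printoptions(precision=4,suppress=True)
W=load("wrist1");T=load("top0")
u=[[263.5,157],[152,92],[56.5,116]];t=[[300.8,164.5],[282.7,197],[290.6,229.3]]
print(tri(W,u,T,t))
for p,z in zip(u,[.038,.038,.032]): print(onplane(W,[p],z))
# board edges: right side edge at two pts, back edge
print(onplane(W,[[340,5],[326,280],[20,311],[90,311]],.024))
E
```

```text
[[ 0.6676 -0.1221  0.0244  0.002 ]
 [ 0.5962 -0.0818  0.0304  0.001 ]
 [ 0.5297 -0.0982  0.0253  0.0013]]
[[ 0.6677 -0.1204  0.038 ]]
[[ 0.5989 -0.0814  0.038 ]]
[[ 0.5341 -0.097   0.032 ]]
[[ 0.7123 -0.0291  0.024 ]
 [ 0.7189 -0.2202  0.024 ]
 [ 0.4717 -0.2536  0.024 ]
 [ 0.5291 -0.2525  0.024 ]]
```

>>> servo_tool --rows '[[[0,0,0],[-1,2,25],0.12],[[0,0,0],[-1,2,45],0.12],[[0,0,0],[-1,2,58],0.12],[[0,0,0],[-1,2,62],0.12],[[0,0,0],[-1,2,62],0.12]]'

```text
t: 3.12
position: [0.6672, -0.1569, 0.0485]
eef_rot: [[-0.017, 1.0, -0.0], [1.0, 0.017, -0.0], [-0.0, -0.0, -1.0]]
force: [0.6, 0.4, 0.3]
gripper_width: 0.0101
```

```bash
python3 - <<'E'
from bench import env
import cv2,pickle
for n in ["side"]:
    c=env.capture(n);cv2.imwrite(f"pics/{n}2.png",cv2.resize(c["img"][140:340,140:400],None,fx=3,fy=3))
E
```

```text
(no output)
```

View pics/side2.png

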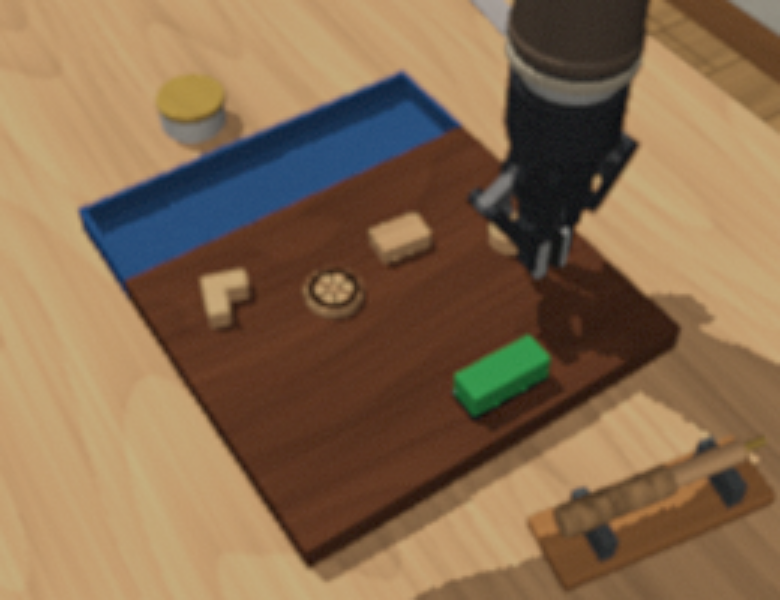

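The fingertips are behind the plug (partly hidden at about (502,238)) and nothing else is near. I'll push now.

>>> servo_tool --rows '[[[0,0,0],[5,0,2],0.12],[[0,0,0],[12,0,2],0.12],[[0,0,0],[21,0,2],0.12],[[0,0,0],[30,0,2],0.12],[[0,0,0],[39,0,2],0.12],[[0,0,0],[48,0,2],0.12],[[0,0,0],[57,0,2],0.12],[[0,0,0],[66,0,2],0.12],[[0,0,0],[75,0,2],0.12],[[0,0,0],[84,0,2],0.12],[[0,0,0],[93,0,2],0.12],[[0,0,0],[100,0,2],0.12]]'

```text
t: 4.68
position: [0.6658, -0.0562, 0.0469]
eef_rot: [[-0.017, 1.0, 0.001], [1.0, 0.017, -0.0], [-0.0, 0.001, -1.0]]
force: [-0.1, -0.7, 0.5]
gripper_width: 0.0104
```

```bash
python3 - <<'E'
from bench import env
import cv2,pickle
for n in ["side","wrist"]:
    c=env.capture(n);cv2.imwrite(f"pics/{n}3.png",cv2.resize(c["img"][140:340,140:400],None,fx=3,fy=3) if n=="side" else c["img"])
E
```

```text
(no output)
```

View pics/side3.png

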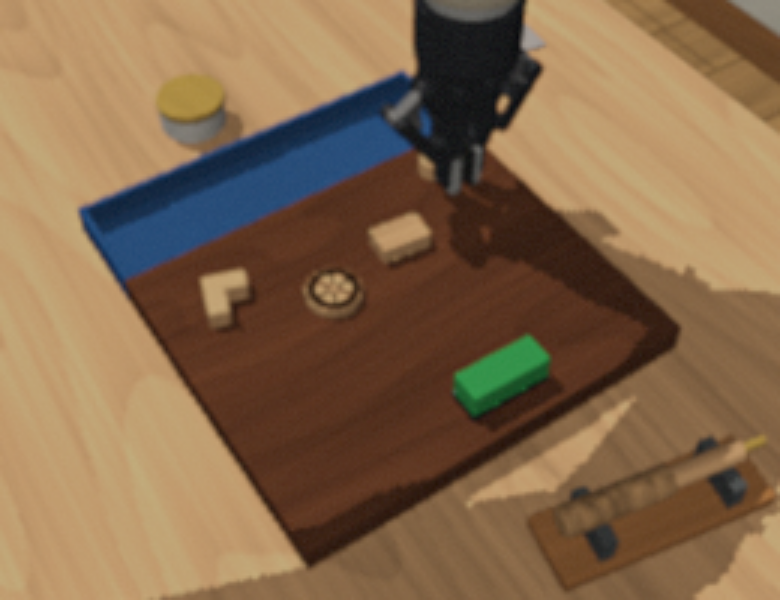

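View pics/wrist3.png

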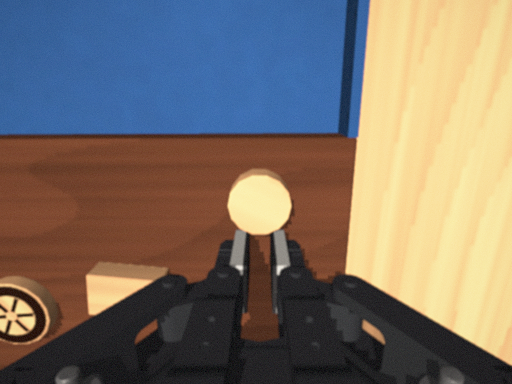

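The plug at (260,203) is nested against the fingers, just short of the edge at row 135. I'll carry on over the edge, then back off and rise.

>>> servo_tool --rows '[[[0,0,0],[7,0,0],0.12],[[0,0,0],[14,0,0],0.12],[[0,0,0],[21,0,0],0.12],[[0,0,0],[28,0,0],0.12],[[0,0,0],[35,0,0],0.12],[[0,0,0],[42,0,0],0.12],[[0,0,0],[49,0,0],0.12],[[0,0,0],[56,0,0],0.12],[[0,0,0],[62,0,0],0.12],[[0,0,0],[68,0,0],0.12],[[0,0,0],[60,0,-20],0.12],[[0,0,0],[50,0,-50],0.12]]'

```text
t: 6.28
position: [0.6646, -0.0065, 0.0978]
eef_rot: [[-0.018, 1.0, -0.001], [1.0, 0.018, -0.0], [-0.0, -0.001, -1.0]]
force: [1.4, 0.0, 0.5]
gripper_width: 0.0102
```

```bash
python3 - <<'E'
from bench import env
import cv2,pickle
for n in ["side","wrist"]:
    c=env.capture(n);cv2.imwrite(f"pics/{n}4.png",cv2.resize(c["img"][140:340,140:400],None,fx=3,fy=3) if n=="side" else c["img"])
E
```

```text
(no output)
```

View pics/side4.png

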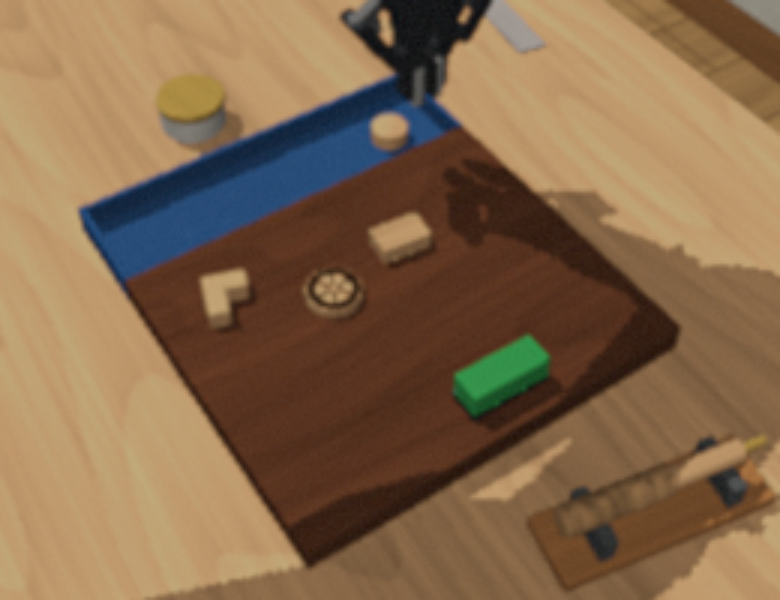

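View pics/wrist4.png

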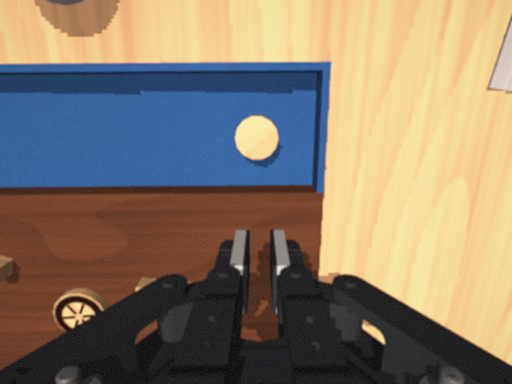

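The plug lies flat in the tray at (257,138). Next is the slat.

>>> servo_tool --rows '[[[0,0,0],[-35,-20,0],0.12],[[0,0,0],[-75,-45,0],0.12],[[0,0,0],[-116,-69,0],0.12],[[0,0,0],[-116,-69,5],0.12],[[0,0,0],[-116,-69,25],0.12],[[0,0,0],[-116,-69,43],0.12],[[0,0,0],[-116,-69,51],0.12],[[0,0,0],[-116,-69,51],0.12]]'

```text
t: 7.38
position: [0.6, -0.1255, 0.0492]
eef_rot: [[-0.016, 1.0, 0.005], [1.0, 0.016, -0.001], [-0.001, 0.005, -1.0]]
force: [-0.3, 0.5, 0.9]
gripper_width: 0.0101
```

```bash
python3 - <<'E'
from bench import env
import cv2,pickle
a=env.capture("side")["img"][180:300,160:360];b=env.capture("wrist")["img"]
cv2.imwrite("pics/m5.png",cv2.hconcat([cv2.resize(a,(480,288)),cv2.resize(b,(320,288))]))
E
```

```text
(no output)
```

View pics/m5.png

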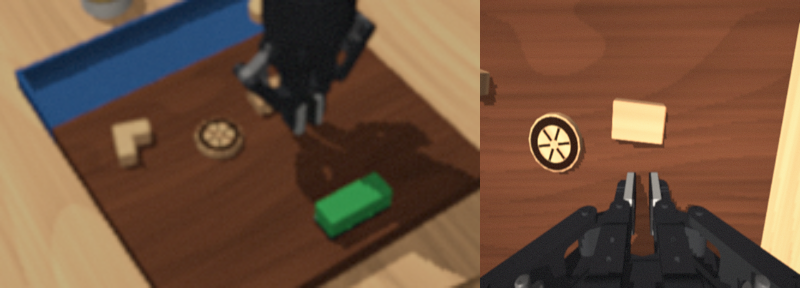

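The slat at (639,120) is just left of the finger centre (643), and the medallion is well clear. I'll shift 3 mm and push.

>>> servo_tool --rows '[[[0,0,0],[4,-3,2],0.12],[[0,0,0],[11,-3,2],0.12],[[0,0,0],[19,-3,2],0.12],[[0,0,0],[27,-3,2],0.12],[[0,0,0],[35,-3,2],0.12],[[0,0,0],[43,-3,2],0.12],[[0,0,0],[51,-3,2],0.12],[[0,0,0],[59,-3,2],0.12],[[0,0,0],[67,-3,2],0.12],[[0,0,0],[75,-3,2],0.12],[[0,0,0],[82,-3,2],0.12]]'

```text
t: 8.85
position: [0.5965, -0.0434, 0.0484]
eef_rot: [[-0.015, 1.0, 0.007], [1.0, 0.015, -0.001], [-0.001, 0.007, -1.0]]
force: [0.6, -0.1, 0.9]
gripper_width: 0.0098
```

```bash
python3 - <<'E'
from bench import env
import cv2,pickle
a=env.capture("side")["img"][180:300,160:360];b=env.capture("wrist")["img"]
cv2.imwrite("pics/m6.png",cv2.hconcat([cv2.resize(a,(480,288)),cv2.resize(b,(320,288))]))
E
```

```text
(no output)
```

View pics/m6.png

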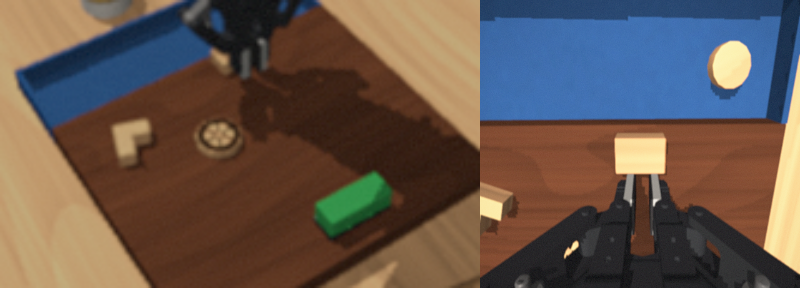

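The slat at (640,154) sits square on the fingers, almost at the edge (row 122).

>>> servo_tool --rows '[[[0,0,0],[7,0,1],0.12],[[0,0,0],[14,0,1],0.12],[[0,0,0],[21,0,1],0.12],[[0,0,0],[28,0,1],0.12],[[0,0,0],[35,0,1],0.12],[[0,0,0],[41,0,1],0.12],[[0,0,0],[47,0,1],0.12],[[0,0,0],[53,0,1],0.12],[[0,0,0],[57,0,1],0.12],[[0,0,0],[50,0,-15],0.12],[[0,0,0],[40,0,-35],0.12],[[0,0,0],[37,-10,-50],0.12]]'

```text
t: 10.45
position: [0.5863, -0.0079, 0.1005]
eef_rot: [[-0.014, 1.0, 0.01], [1.0, 0.014, -0.001], [-0.001, 0.01, -1.0]]
force: [-0.1, -0.7, -0.5]
gripper_width: 0.0105
```

```bash
python3 - <<'E'
from bench import env
import cv2,pickle
c=env.capture("wrist");pickle.dump(c,open("wrist7.pkl","wb"))
a=env.capture("side")["img"][180:300,160:360];b=c["img"]
cv2.imwrite("pics/m7.png",cv2.hconcat([cv2.resize(a,(400,288)),cv2.resize(b,(400,288))]))
E
```

```text
(no output)
```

View pics/m7.png

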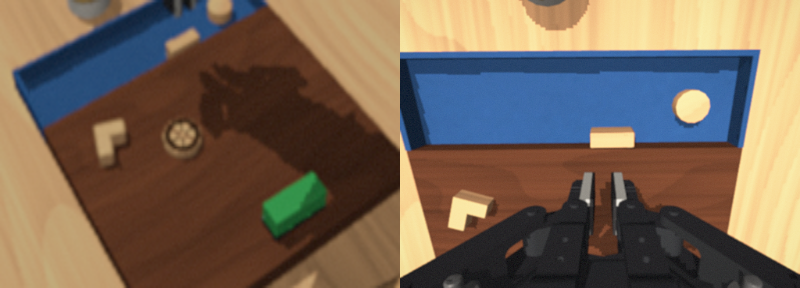

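The slat is in the tray at (612,137), close to the board edge and perhaps on its side, so I'll check it afterwards. Next is the L.

>>> servo_tool --rows '[[[0,0,0],[-25,-32,0],0.12],[[0,0,0],[-55,-70,0],0.12],[[0,0,0],[-85,-108,0],0.12],[[0,0,0],[-102,-126,0],0.12],[[0,0,0],[-102,-126,15],0.12],[[0,0,0],[-102,-126,35],0.12],[[0,0,0],[-102,-126,48],0.12],[[0,0,0],[-102,-126,54],0.12],[[0,0,0],[-102,-126,54],0.12]]'

```text
t: 11.68
position: [0.4615, -0.1108, 0.045]
eef_rot: [[-0.015, 1.0, 0.009], [1.0, 0.015, -0.0], [-0.0, 0.009, -1.0]]
force: [-0.3, 0.1, -0.9]
gripper_width: 0.0105
```

```bash
python3 - <<'E'
from bench import env
import cv2,pickle
c=env.capture("wrist")
a=env.capture("side")["img"][180:300,160:360];b=c["img"]
cv2.imwrite("pics/m8.png",cv2.hconcat([cv2.resize(a,(400,288)),cv2.resize(b,(400,288))]))
E
```

```text
(no output)
```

View pics/m8.png

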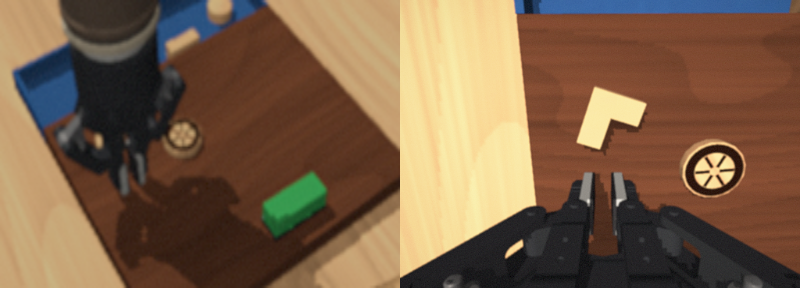

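The L (577–646, 87–150) is ahead of the fingers with its centre near theirs, and the medallion is clear to the right.

>>> servo_tool --rows '[[[0,0,0],[5,0,-1],0.12],[[0,0,0],[12,0,-1],0.12],[[0,0,0],[19,0,-1],0.12],[[0,0,0],[26,0,-1],0.12],[[0,0,0],[33,0,-1],0.12],[[0,0,0],[40,0,-1],0.12],[[0,0,0],[47,0,-1],0.12],[[0,0,0],[54,0,-1],0.12],[[0,0,0],[60,0,-1],0.12]]'

```text
t: 12.9
position: [0.4609, -0.0505, 0.0466]
eef_rot: [[-0.015, 1.0, 0.01], [1.0, 0.015, -0.0], [-0.0, 0.01, -1.0]]
force: [-0.4, 1.0, 0.8]
gripper_width: 0.0105
```

```bash
python3 - <<'E'
from bench import env
import cv2,pickle
c=env.capture("wrist")
a=env.capture("side")["img"][180:300,160:360];b=c["img"]
cv2.imwrite("pics/m9.png",cv2.hconcat([cv2.resize(a,(400,288)),cv2.resize(b,(400,288))]))
E
```

```text
(no output)
```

View pics/m9.png

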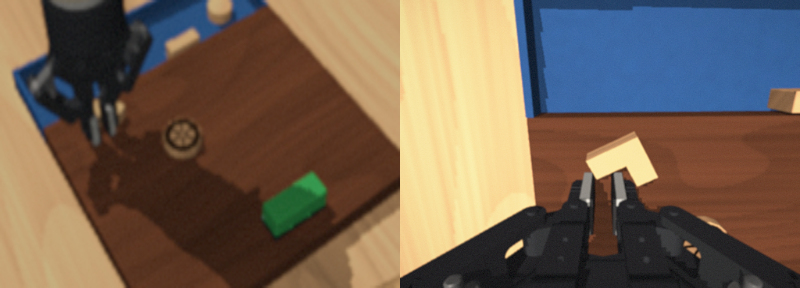

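The L has turned clockwise and is hooked on both fingers (587–658, 132–186). It is still stable and in its lane, so I'll continue over the edge.

>>> servo_tool --rows '[[[0,0,0],[6,0,-1],0.12],[[0,0,0],[12,0,-1],0.12],[[0,0,0],[18,0,-1],0.12],[[0,0,0],[24,0,-1],0.12],[[0,0,0],[30,0,-1],0.12],[[0,0,0],[36,0,-1],0.12],[[0,0,0],[42,0,-1],0.12],[[0,0,0],[48,0,-1],0.12],[[0,0,0],[54,0,-1],0.12],[[0,0,0],[60,0,-1],0.12],[[0,0,0],[66,0,-1],0.12]]'

```text
t: 14.38
position: [0.4599, 0.0162, 0.0476]
eef_rot: [[-0.016, 1.0, 0.01], [1.0, 0.016, 0.0], [-0.0, 0.01, -1.0]]
force: [1.2, 0.0, -0.5]
gripper_width: 0.0102
```

```bash
python3 - <<'E'
from bench import env
import cv2,pickle
c=env.capture("wrist")
a=env.capture("side")["img"][180:300,160:360];b=c["img"]
cv2.imwrite("pics/m10.png",cv2.hconcat([cv2.resize(a,(400,288)),cv2.resize(b,(400,288))]))
E
```

```text
(no output)
```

View pics/m10.png

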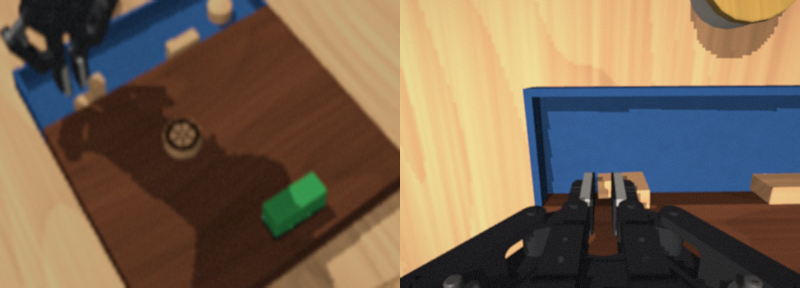

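The L is over the edge but maybe leaning, at (625,185). I'll rise straight up and look.

>>> servo_tool --rows '[[[0,0,0],[0,0,-10],0.12],[[0,0,0],[0,0,-30],0.12],[[0,0,0],[-25,0,-50],0.12],[[0,0,0],[-60,0,-65],0.12],[[0,0,0],[-60,0,-65],0.12]]'

```text
t: 15.1
position: [0.4609, -0.0462, 0.1143]
eef_rot: [[-0.012, 1.0, 0.013], [1.0, 0.012, -0.0], [-0.0, 0.013, -1.0]]
force: [-0.5, 0.9, 0.1]
gripper_width: 0.0101
```

```bash
python3 - <<'E'
from bench import env
import cv2,pickle
c=env.capture("wrist");s=env.capture("side")
pickle.dump(c,open("wrist11.pkl","wb"));pickle.dump(s,open("side11.pkl","wb"))
cv2.imwrite("pics/side11.png",cv2.resize(s["img"][155:260,160:320],None,fx=5,fy=5,interpolation=cv2.INTER_CUBIC))
cv2.imwrite("pics/wrist11.png",c["img"])
E
```

```text
(no output)
```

View pics/side11.png

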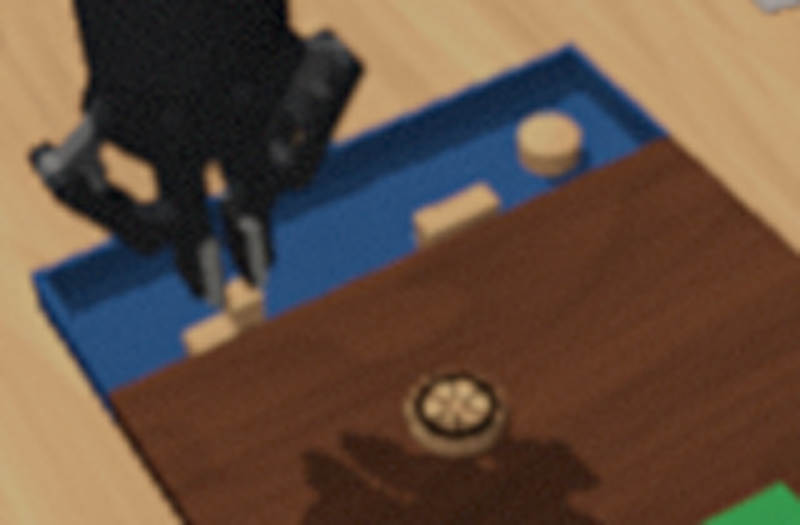

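View pics/wrist11.png

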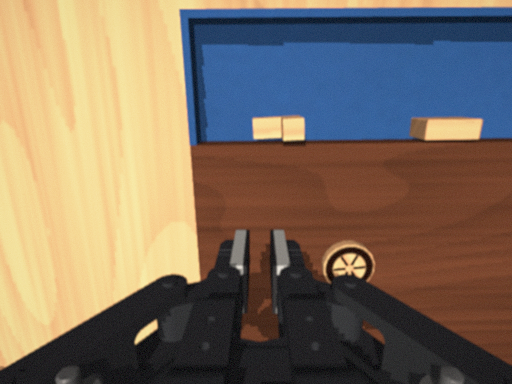

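Both pieces are in the tray. The slat is on its long side at (446,128), and the L stands on edge with one arm upright at (293,128). I'll measure how they sit.

```bash
python3 - <<'E'
from h import *
np.set_printoptions(precision=4,suppress=True)
W=load("wrist11");S=load("side11")
f=lambda n,im,x0,y0,x1,y1,k: cv2.imwrite(f"pics/{n}",cv2.resize(im[y0:y1,x0:x1],None,fx=k,fy=k,interpolation=cv2.INTER_CUBIC))
f("w11z.png",W["img"],230,100,500,155,2.9)
f("s11z.png",S["img"],190,185,275,235,9)
E
```

```text
(no output)
```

View pics/w11z.png

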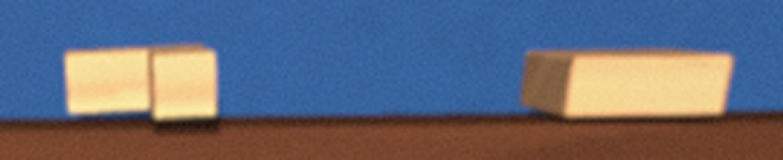

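View pics/s11z.png

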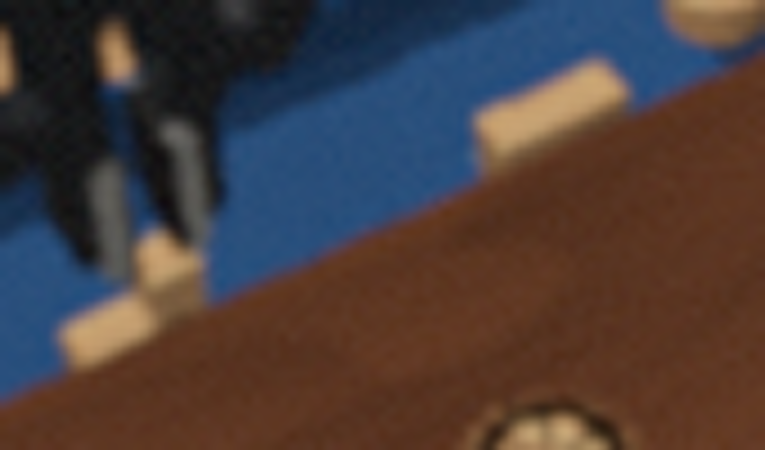

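```bash
python3 - <<'E'
from h import *
from bench import env
np.set_printoptions(precision=4,suppress=True)
W=load("wrist11");S=load("side11")
w=lambda a:(np.array(a)+.5)/2.9-.5+[230,100]
s=lambda a:(np.array(a)+.5)/9-.5+[190,185]
# upright near-left top, near-right top ; slat near-left, near-right top
wp=w([[153,118],[217,118],[570,118],[727,116],[66,115]]);sp=s([[140,285],[203,262],[487,135+35],[628,92],[78,372]])
print(tri(W,wp,S,sp))
for z in (.034,.038): print(z,onplane(W,w([[153,118],[217,118],[153,52],[217,52]]),z))
print("edge",onplane(W,w([[20,121],[400,121]]),.024))
print("slat z.028",onplane(W,w([[570,118],[727,116],[733,54]]),.028))
print(env.state()["position"])
E
```

```text
[[ 0.4759 -0.0003  0.0357  0.0034]
 [ 0.4916 -0.0006  0.0347  0.0014]
 [ 0.5736 -0.0009  0.0267  0.0083]
 [ 0.6135  0.0003  0.0292  0.0015]
 [ 0.456  -0.0022  0.0176  0.0033]]
0.034 [[ 0.4777 -0.0009  0.034 ]
 [ 0.4924 -0.0008  0.034 ]
 [ 0.4772  0.0138  0.034 ]
 [ 0.4916  0.014   0.034 ]]
0.038 [[ 0.4774 -0.0004  0.038 ]
 [ 0.4918 -0.0002  0.038 ]
 [ 0.4769  0.0141  0.038 ]
 [ 0.491   0.0143  0.038 ]]
edge [[ 0.4466 -0.0034  0.024 ]
 [ 0.5385 -0.0024  0.024 ]]
slat z.028 [[ 0.5776 -0.0007  0.028 ]
 [ 0.6153  0.0002  0.028 ]
 [ 0.6135  0.0146  0.028 ]]
[ 0.4603 -0.0434  0.113 ]
```

The L's upright arm stands at x 0.477–0.492 with its top at about 0.035, proud of the rim. I'll tip it flat gently with the shut fingertips, pushing only.

>>> servo_tool --rows '[[[0,0,0],[8,24,20],0],[[0,0,0],[13,24,45],0],[[0,0,0],[13,24,62],0],[[0,0,0],[13,24,67],0],[[0,0,0],[18,24,67],0],[[0,0,0],[24,24,67],0],[[0,0,0],[30,24,67],0],[[0,0,0],[36,24,67],0],[[0,0,0],[42,24,67],0],[[0,0,0],[48,24,67],0],[[0,0,0],[54,24,67],0],[[0,0,0],[60,24,67],0]]'

```text
t: 16.7
position: [0.484, 0.0173, 0.0462]
eef_rot: [[-0.015, 1.0, 0.01], [1.0, 0.015, 0.001], [0.001, 0.01, -1.0]]
force: [-0.4, 0.2, -0.6]
gripper_width: -0.0004
```

```bash
python3 - <<'E'
from bench import env
import cv2,pickle
c=env.capture("wrist")
a=env.capture("side")["img"][160:280,160:360];b=c["img"]
cv2.imwrite("pics/m12.png",cv2.hconcat([cv2.resize(a,(400,288)),cv2.resize(b,(400,288))]))
E
```

```text
(no output)
```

View pics/m12.png

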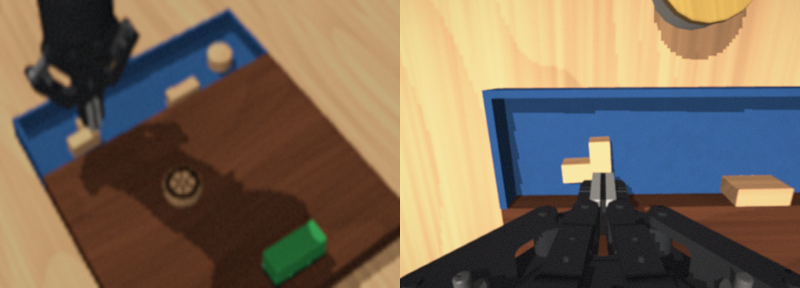

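>>> servo_tool --rows '[[[0,0,0],[-3,0,-10],0],[[0,0,0],[-15,0,-30],0],[[0,0,0],[-60,0,-60],0],[[0,0,0],[-60,0,-65],0]]'

```text
t: 17.3
position: [0.4853, -0.0463, 0.1137]
eef_rot: [[-0.011, 1.0, 0.014], [1.0, 0.011, 0.0], [-0.0, 0.014, -1.0]]
force: [-0.3, 0.3, 0.4]
gripper_width: 0.0003
```

```bash
python3 - <<'E'
from bench import env
import cv2,pickle
c=env.capture("wrist");s=env.capture("side")
a=cv2.resize(s["img"][170:240,170:280],(440,280),interpolation=cv2.INTER_CUBIC);b=cv2.resize(c["img"][40:160,150:500],(800,274),interpolation=cv2.INTER_CUBIC)
a=cv2.copyMakeBorder(a,0,0,0,360,0)
cv2.imwrite("pics/m13.png",cv2.vconcat([a,b]))
E
```

```text
(no output)
```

View pics/m13.png

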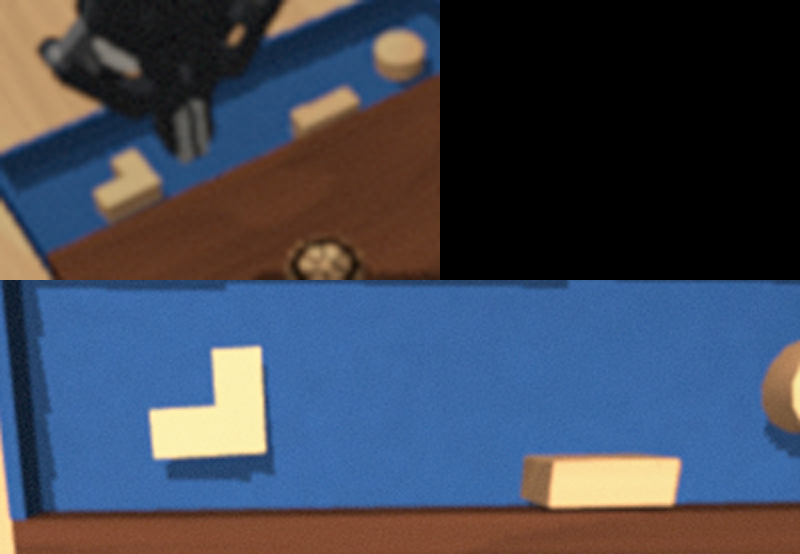

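The L now lies flat, well inside the tray. The slat stands on its long side right against the edge wall, so I'll nudge it farther in the same way.

>>> servo_tool --rows '[[[0,0,0],[4,40,0],0],[[0,0,0],[8,80,0],0],[[0,0,0],[12,110,10],0],[[0,0,0],[12,110,35],0],[[0,0,0],[12,110,60],0],[[0,0,0],[12,110,67],0],[[0,0,0],[12,110,70],0],[[0,0,0],[12,110,70],0]]'

```text
t: 18.4
position: [0.5957, -0.0289, 0.0441]
eef_rot: [[-0.015, 1.0, 0.013], [1.0, 0.015, 0.002], [0.002, 0.013, -1.0]]
force: [-0.2, 0.3, 0.0]
gripper_width: 0.0001
```

>>> servo_tool --rows '[[[0,0,0],[6,0,1],0],[[0,0,0],[11,0,1],0],[[0,0,0],[16,0,1.5],0],[[0,0,0],[21,0,1.5],0],[[0,0,0],[26,0,1.5],0],[[0,0,0],[31,0,1.5],0],[[0,0,0],[36,0,1.5],0],[[0,0,0],[41,0,1.5],0],[[0,0,0],[46,0,1.5],0]]'

```text
t: 19.52
position: [0.595, 0.0176, 0.0425]
eef_rot: [[-0.015, 1.0, 0.013], [1.0, 0.015, 0.002], [0.002, 0.013, -1.0]]
force: [-0.3, 0.4, 0.3]
gripper_width: 0.0001
```

>>> servo_tool --rows '[[[0,0,0],[-3,0,-10],0],[[0,0,0],[-15,0,-30],0],[[0,0,0],[-60,0,-60],0],[[0,0,0],[-60,0,-65],0]]'

```text
t: 20.02
position: [0.5963, -0.049, 0.1115]
eef_rot: [[-0.008, 1.0, 0.018], [1.0, 0.008, -0.001], [-0.001, 0.018, -1.0]]
force: [0.2, -0.2, -1.1]
gripper_width: -0.0002
```

```bash
python3 - <<'E'
from bench import env
import cv2,pickle
c=env.capture("wrist");s=env.capture("side")
a=cv2.resize(s["img"][150:240,170:310],(440,280),interpolation=cv2.INTER_CUBIC);b=cv2.resize(c["img"][40:160,100:450],(800,274),interpolation=cv2.INTER_CUBIC)
a=cv2.copyMakeBorder(a,0,0,0,360,0)
cv2.imwrite("pics/m14.png",cv2.vconcat([a,b]))
E
```

```text
(no output)
```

View pics/m14.png

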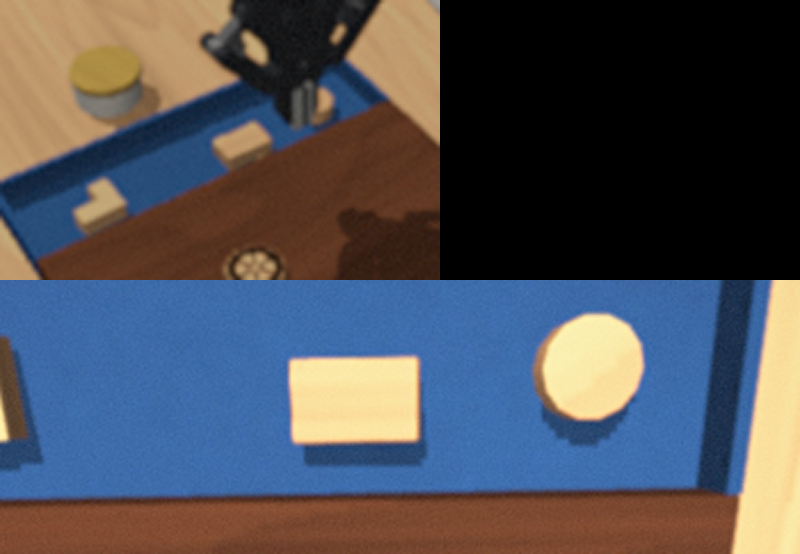

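All three offcuts lie flat in the tray. I'll retreat for a final check.

>>> servo_tool --rows '[[[0,0,0],[0,0,-45],0],[[0,0,0],[10,-5,-90],0],[[0,0,0],[50,-30,-130],0],[[0,0,0],[95,-60,-140],0],[[0,0,0],[140,-90,-140],0],[[0,0,0],[185,-120,-140],0],[[0,0,0],[230,-150,-140],0],[[0,0,0],[275,-180,-140],0],[[0,0,0],[320,-210,-140],0],[[0,0,0],[360,-230,-140],0],[[0,0,0],[400,-250,-140],0],[[0,0,0],[400,-250,-140],0]]'

```text
t: 21.62
position: [0.3357, 0.3557, 0.2458]
eef_rot: [[-0.02, 1.0, 0.015], [1.0, 0.02, 0.002], [0.002, 0.015, -1.0]]
force: [-0.1, -0.7, -0.5]
gripper_width: 0.0005
```

```bash
python3 - <<'E'
from bench import env
from h import *
T0=load("top0");c=env.capture("top");s=env.capture("side");S0=load("side0")
cv2.imwrite("pics/top15.png",c["img"]);cv2.imwrite("pics/side15.png",s["img"])
def cen(im,lo,hi,box):
    x0,y0,x1,y1=box;m=cv2.inRange(cv2.cvtColor(im[y0:y1,x0:x1],cv2.COLOR_BGR2HSV),lo,hi);M=cv2.moments(m,True)
    return round(M['m10']/max(M['m00'],1)+x0,2),round(M['m01']/max(M['m00'],1)+y0,2)
for nm,lo,hi,bt,bs in [("med",(0,0,130),(30,255,255),(276,216,306,244),(238,224,264,248)),("block",(50,120,0),(80,255,255),(335,180,370,230),(285,245,330,285)),("tin",(20,140,60),(32,255,255),(155,207,192,243),(190,162,218,190)),("pen",(0,0,0),(180,255,90),(385,150,425,232),(312,280,405,338))]:
    print(nm,cen(T0["img"],lo,hi,bt),cen(c["img"],lo,hi,bt),cen(S0["img"],lo,hi,bs),cen(s["img"],lo,hi,bs))
E
```

```text
med (290.08, 229.74) (289.76, 229.96) (250.27, 236.16) (250.14, 236.12)
block (351.5, 204.57) (351.5, 204.57) (306.8, 264.88) (306.76, 264.95)
tin (171.54, 224.85) (171.58, 224.89) (202.92, 172.15) (202.75, 172.12)
pen (402.95, 188.22) (402.87, 188.24) (352.6, 304.4) (352.62, 304.48)
```

View pics/top15.png

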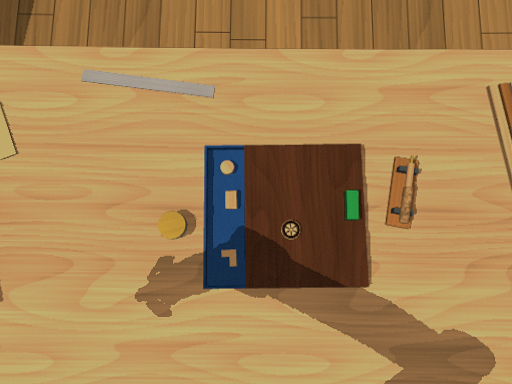

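View pics/side15.png

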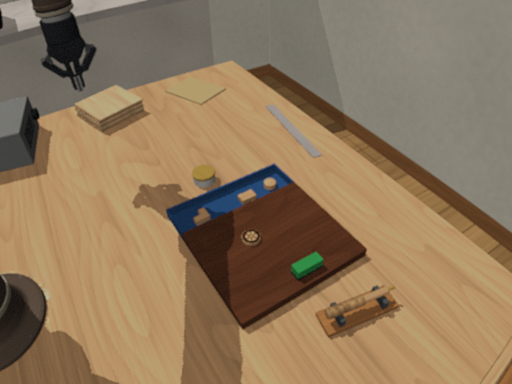

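The offcuts are in the tray at (228,167), (231,200) and (229,257). The other four things are where they were (shifts under 0.5 px), and the arm is clear.

```bash
python3 -c "
from bench import env
print(env.hand_in())"
```

```text
the job is handed in; nothing more can be done
None
```

The plug, slat end and L-shaped offcut are all in the blue tray, and I handed the job in about 22 s into the 58 s limit. I only slid the pieces with nearly shut fingertips and never gripped one.

- **Extra nudges:** after the first sweep the slat and the L were standing on edge in the tray, against the board's edge. I gave each one gentle push with the shut fingertips, and both now lie flat.
- **Final checks:** the top and side pictures show all three offcuts flat in the tray. The medallion, sanding block, wax tin and pen rest moved less than 0.5 px from their starting places. Reported forces, read at the end of each move, stayed below about 3 N.
- **Disagreements:** one wrist-and-top height measurement came out about 8–14 mm too low because the two rays were nearly parallel. I used the top-and-side heights instead (board about 23 mm, piece tops about 38 mm), which matched the text. Nothing else failed.

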